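# Heft the staple cartons: full ones in the drawer, empties through the flap

### The job

Clear up the staple cartons standing on the bench: they all look alike, so lift each one to feel whether it is full or empty. Put the full ones in the upper drawer of the small grey drawer unit and slide that drawer gently and fully home again; drop the empty ones into the waste box, holding its sprung flap open so that each falls right inside and the flap shuts over it.

Things in the scene. Friction and masses are not known exactly. Their poses are not given: they have to be found in the camera images.
- carton_1: One of up to six staple cartons that look alike, 69 x 96 x 45 mm (own x, y, z), each standing on a long narrow side: own x upright, 69 mm tall, 45 thick, 96 long. Origin: centre of one 69 x 96 face; own z goes from there through the thickness (the carton's middle is at z = 22.5 mm). Full ones weigh 630-870 g, empty ones 40-60 g. May be absent.
- carton_2: One of up to six staple cartons that look alike, 69 x 96 x 45 mm (own x, y, z), each standing on a long narrow side: own x upright, 69 mm tall, 45 thick, 96 long. Origin: centre of one 69 x 96 face; own z goes from there through the thickness (the carton's middle is at z = 22.5 mm). Full ones weigh 630-870 g, empty ones 40-60 g. May be absent.
- carton_3: One of up to six staple cartons that look alike, 69 x 96 x 45 mm (own x, y, z), each standing on a long narrow side: own x upright, 69 mm tall, 45 thick, 96 long. Origin: centre of one 69 x 96 face; own z goes from there through the thickness (the carton's middle is at z = 22.5 mm). Full ones weigh 630-870 g, empty ones 40-60 g. May be absent.
- carton_4: One of up to six staple cartons that look alike, 69 x 96 x 45 mm (own x, y, z), each standing on a long narrow side: own x upright, 69 mm tall, 45 thick, 96 long. Origin: centre of one 69 x 96 face; own z goes from there through the thickness (the carton's middle is at z = 22.5 mm). Full ones weigh 630-870 g, empty ones 40-60 g. May be absent.
- carton_5: One of up to six staple cartons that look alike, 69 x 96 x 45 mm (own x, y, z), each standing on a long narrow side: own x upright, 69 mm tall, 45 thick, 96 long. Origin: centre of one 69 x 96 face; own z goes from there through the thickness (the carton's middle is at z = 22.5 mm). Full ones weigh 630-870 g, empty ones 40-60 g. May be absent.
- carton_6: One of up to six staple cartons that look alike, 69 x 96 x 45 mm (own x, y, z), each standing on a long narrow side: own x upright, 69 mm tall, 45 thick, 96 long. Origin: centre of one 69 x 96 face; own z goes from there through the thickness (the carton's middle is at z = 22.5 mm). Full ones weigh 630-870 g, empty ones 40-60 g. May be absent.
- waste_box: Closed dark sheet-steel waste box on the bench to the right, 162 x 152 x 250 mm (own x, y, height), origin at the centre of its underside, z up. Its top is an opening 136 mm (own x) by 126 mm (own y) in a 13 mm frame, shut by a sprung flap of two leaves. Inside, the floor slopes down to own -x, 195 to 235 mm below the top.
- box_opening (a point): Centre of the waste box's opening, at the level of its top (250 mm above the bench); its axes are those of the box.
- unit_drawer (a joint): How far the upper drawer is out, m: 0 home against its stop, 0.165 fully out. Slides level to the unit's own -x with about 2 N of friction.
- drawer_handle (a point): Middle of the bar handle of the upper drawer of the grey two-drawer steel unit to the left (240 x 270 x 184 mm; its lower drawer is fixed). Moves with the drawer. Level bar 130 mm long along own y, 11 mm thick, 35 mm in front (own -x) of the drawer's front, 33 mm below the top of the unit. Pulling goes to own -x.
- drawer_floor (a point): Point on the inner floor of the upper drawer (moves with it), 80 mm behind the front and midway between the sides; x to the back, y across, z up. Inside: x -80 to 125, y -123 to 123 mm, side walls 48, front 91 mm high. The unit leaves 95 mm of height: a carton goes in on its long side (length along x) or flat, not on end. Three fit with finger room at y = -78, 0, 78 mm.
- flap_far (a joint): Angle of the leaf hinged along the far (own +x) edge of the waste box's opening, rad: 0 level and shut, to 1.45 as it swings down inside. Both leaves are thin steel, 66 mm long, meet in the middle of the opening and spring shut; 2 to 3 N between them opens them, an empty carton laid on them does not.
- flap_near (a joint): The same for the leaf hinged along the near (own -x) edge. A carton pushed down between the leaves, its length along own y, until its top is level with the opening, fingertips inside with it and holding the leaves off, drops when let go; else it may hang between them and needs a push.

How it is judged:
By the outcome, as a careful person would: the job done as asked, in the order asked, and still so for the second after the job is handed in, with the robot touching nothing.
Of carton_1, carton_2, carton_3, carton_4, carton_5, carton_6 only 4 to 5 are there at a start; the rules pass over those that are not, and their reading is None.
At some moment in a run one of carton_1, carton_2, carton_3, carton_4, carton_5, carton_6 may be knocked a few centimetres aside while the robot is not near it.
Once in a run the grip may slacken for a moment while it holds something.
It also fails if it takes over 210 s, if anything falls off the work surface, if the arm or the gripper's body presses on something with over 40 N, if the wrist force passes 120 N, or if a joint passes its speed limit or range.

### The arm

A 6-joint arm with a two-finger parallel gripper is mounted at the origin on a cart in front of the work surface, level with it; the furniture and walls round the work are solid. World frame = base frame: x ahead of the robot, y to its left, z up, the work surface at z = 0. Lengths are in m, angles in rad, forces in N, time in s.
With the tool pointing down it reaches from about 0.35 to 0.975 m from the base axis. Payload 4.9 kg.
Tool frame: the origin (TCP) lies at the very end of the fingers, on their centre line; the grasp point (between the pads) lies 19 mm behind it; z points along the fingers, y is the direction in which the jaws open and shut (so a half turn about z gives the same grasp; the last joint's range is limited). The gripper opens to 85 mm and grips with 20 to 120 N. Pads are 22 mm wide; open, the fingers measure 114 mm over their backs; the gripper's body (76 mm by 85 mm) begins 54 mm behind the grasp point. The pads swing forward as they close: fully open they stand 13 mm farther back than shut.
Start: joints at [-1.329, 0.053, 1.613, -0, 1.476, -0.119], TCP at [0.221, -0.585, 0.231] pointing down, gripper open.
Joint ranges: [-3.01, 3.01], [-1.01, 2.22], [0.06, 2.58], [-1.02, 4.17], [0.09, 2.62], [-3.14, 3.14]. Speed limits (rad/s): [2.57, 2.57, 3.14, 3.14, 3.14, 3.14].

### API

Orientations are given as a rotation vector (axis times angle).
In Python, from plant import telemetry, eyes, ctrl gives the robot as it stands. The module is installed in compiled form; this text tells all that it offers.
- The arm moves only by the shell command python3 -m pendant 'ROWS' [FORCE]. ROWS is JSON, a list of rows, each an object with "linear": the shift along the world's x, y, z in m, a list of three; "delta_rot": the turn, a rotation vector about the world's x, y, z in degrees, a list of three; "claw": the finger opening in m, from 0 to 0.0854. A call has 1 to 20 rows; each row shifts and turns the commanded pose from where the row before left it; what a row does not reach is not made up. A row lasts 1/12 s, in which the tool goes at most 41.7 mm and 7.16 degrees, less where a joint would pass 70% of its speed; a pose out of reach is approached as far as the arm can. A call with a gripper value outside its range is refused whole. The fingers move at their own pace and stop on an object; FORCE is the grip in N (left out, the last holds). Time passes only in rows, so rows that do not move let the fingers close. It gives the time, the measured TCP pose, the force and the opening at its end, in the units of the state.
- telemetry.read_state(): the state, without advancing time (a new reading comes with each control period).
- eyes.capture(name): name is "scene" or "top"; returns a dict with "image" (420x560x3 uint8, red, green, blue), "fx", "fy", "cx", "cy" (pixels), "rvec" (rotation vector, rad) and "tvec" (3), from world to camera coordinates, as OpenCV has them. Camera axes: x right, y down, z forward; pixel columns grow to the right and rows downward; lengths in m; the calibration is good to about 2 mm. A picture is of the moment at which its call begins. There is no depth.
- ctrl.sign_off(): hands the job in, once; it reports no verdict.
The state is a dict: "time": time; "q": joint angles; "qd": joint speeds; "joint_torque": joint torques, N m; "ee_pos": TCP position; "orientation": TCP orientation; "wrist_force": force on the tool from outside, world axes, zero at the start; "wrist_torque": the same for the moment, N m; "gripper_width": finger opening in m.
Only numpy, scipy, OpenCV 4.12 (cv2) and the standard library are available. Lean on these libraries where they do the work, as an engineer would, in place of code of your own. Each camera call takes 0.05 s, during which the arm holds its last target. There are 200 camera calls.

## Working session

There is one attempt and no reset: what is moved stays moved. The work goes in short steps, Python scripts to look and compute and a shell command to move; the robot and the scene stay as the last step left them, time stands still between calls to the robot, and variables do not carry over. Pictures are saved under pics/ and viewed, about 12 in all and at most 16, crops included, and the job is handed in when it is done.

```bash
mkdir -p pics
cat > h.py <<'E'
import numpy as np, cv2
from plant import telemetry, eyes, ctrl
def cap(n,f=None):
    c=eyes.capture(n)
    if f: cv2.imwrite('pics/'+f,c['image'][:,:,::-1])
    c['R']=cv2.Rodrigues(np.array(c['rvec'],float))[0]; c['t']=np.array(c['tvec'],float).ravel()
    return c
def px2w(c,u,v,z):
    d=c['R'].T@np.array([(u-c['cx'])/c['fx'],(v-c['cy'])/c['fy'],1]); o=-c['R'].T@c['t']
    return o+d*(z-o[2])/d[2]
def w2px(c,p):
    q=c['R']@np.array(p,float)+c['t']; return np.array([c['fx']*q[0]/q[2]+c['cx'],c['fy']*q[1]/q[2]+c['cy']])
def st():
    s=telemetry.read_state(); print({k:np.round(s[k],3).tolist() for k in ['time','q','ee_pos','orientation','wrist_force','gripper_width']}); return s
E
python3 - <<'E'
from h import *
st()
for n in ['scene','top']:
    c=cap(n,n+'0.png'); print(n,-c['R'].T@c['t'],c['fx'],c['R'].round(3).tolist())
a=cv2.imread('pics/scene0.png');b=cv2.imread('pics/top0.png')
E
```

```text
{'time': 0.0, 'q': [-1.329, 0.053, 1.614, 0.0, 1.476, -0.119], 'ee_pos': [0.22, -0.584, 0.23], 'orientation': [-3.089, -0.563, 0.0], 'wrist_force': [0.583, -0.576, -0.091], 'gripper_width': 0.085}
scene [0.09698583 0.64931979 0.72477715] 397.9583220364556 [[-0.767, -0.642, 0.011], [-0.395, 0.46, -0.795], [0.505, -0.614, -0.606]]
top [0.42263472 0.06977101 1.48391096] 502.48959613206887 [[0.014, -1.0, 0.007], [-0.992, -0.015, -0.126], [0.126, -0.005, -0.992]]
```

View pics/top0.png

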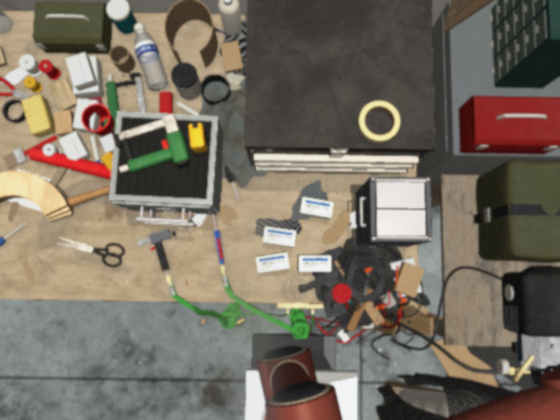

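View pics/scene0.png

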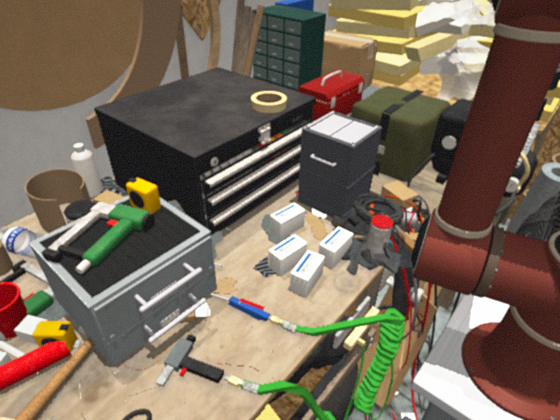

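The top view shows four white cartons at about (317,207), (279,237), (272,263) and (315,263), the grey unit at (165,160) with its handle at about y=215, and the waste box at (400,210). The scene view confirms four cartons. I'll measure from enlarged crops.

Run:
```python
from h import *
b=cv2.imread('pics/top0.png')
r=cv2.resize(b[165:295,225:440],None,fx=3.7,fy=3.7,interpolation=cv2.INTER_CUBIC)
cv2.imwrite('pics/topcrop.png',r)
c=cap('top')
# cartons: white mask
g=b.astype(int); m=((g.min(2)>165)).astype(np.uint8); m[:, :235]=0; m[:180]=0; m[290:]=0; m[:,345:]=0
n,l,s,ce=cv2.connectedComponentsWithStats(m)
for i in range(1,n):
    if s[i,4]>100:
        pts=np.argwhere(l==i)[:,::-1].astype(np.float32)
        R=cv2.minAreaRect(pts); bx=cv2.boxPoints(R)
        w=np.array([px2w(c,*p,.069) for p in bx]); print(s[i],w.mean(0).round(3),w[:,:2].round(3).tolist())
```

```text
[300 197  34  21 476] [ 0.612 -0.037  0.069] [[0.596, 0.012], [0.642, 0.005], [0.629, -0.086], [0.582, -0.079]]
[262 226  34  21 480] [0.528 0.069 0.069] [[0.511, 0.118], [0.557, 0.112], [0.545, 0.02], [0.499, 0.026]]
[255 252  35  21 497] [0.454 0.087 0.069] [[0.47, 0.137], [0.485, 0.044], [0.439, 0.037], [0.424, 0.129]]
[299 255  32  17 462] [ 0.454 -0.032  0.069] [[0.476, 0.012], [0.477, -0.075], [0.432, -0.075], [0.431, 0.011]]
```

View pics/topcrop.png

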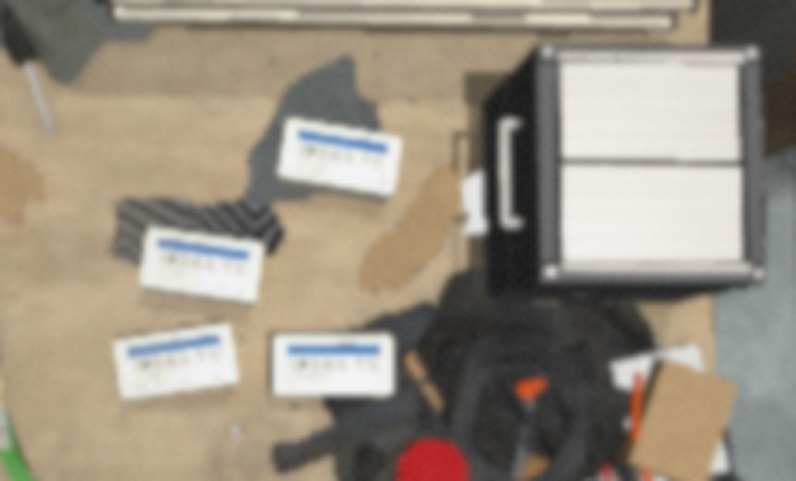

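The crop shows four cartons standing with lengths near world y, and the box's two leaves with their seam along world y. Next I'll measure the box and the unit.

Run:
```python
from h import *
c=cap('top')
w=np.array([px2w(c,u/3.7+225,v/3.7+165,.25) for u,v in [(541,48),(758,48),(761,278),(545,278)]]);print(w.round(3),w.mean(0))
r=cv2.resize(c['image'][100:235,95:235,::-1],None,fx=4,fy=4,interpolation=cv2.INTER_CUBIC); cv2.imwrite('pics/unit.png',r)
```

```text
[[ 0.663 -0.159  0.25 ]
 [ 0.666 -0.306  0.25 ]
 [ 0.51  -0.305  0.25 ]
 [ 0.508 -0.161  0.25 ]] [ 0.58680242 -0.23279285  0.25      ]
```

View pics/unit.png

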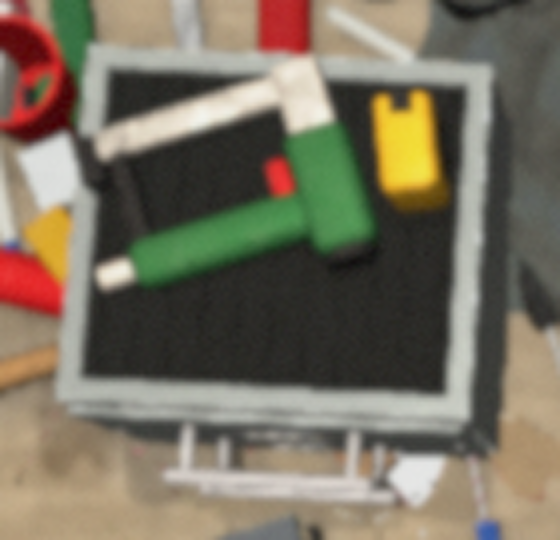

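Run:
```python
from h import *
c=cap('top')
w=np.array([px2w(c,u/4+95,v/4+100,.184) for u,v in [(90,45),(493,65),(470,418),(58,398)]]);print(w.round(3),w.mean(0))
print([np.linalg.norm(w[i]-w[i-1]).round(3) for i in range(4)])
e=[w[1]-w[0],w[2]-w[3]]; print([np.degrees(np.arctan2(v[0],-v[1])) for v in e]); e=[w[0]-w[3],w[1]-w[2]]; print([np.degrees(np.arctan2(v[1],v[0])) for v in e])
for u,v in [(166,475),(270,478),(187,476),(353,481)]: print(px2w(c,u/4+95,v/4+100,.151))
f=(w[2]+w[3])/2; ax=(w[0]-w[3]+w[1]-w[2]); ax/=np.linalg.norm(ax); print('front',f,ax,'handle',f-.035*ax,'floor0',f+.08*ax)
```

```text
[[0.846 0.505 0.184]
 [0.837 0.236 0.184]
 [0.599 0.243 0.184]
 [0.608 0.512 0.184]] [0.72281459 0.37401248 0.184     ]
[np.float64(0.238), np.float64(0.269), np.float64(0.238), np.float64(0.269)]
[np.float64(-1.9697468095901167), np.float64(-1.9176447956178233)]
[np.float64(-1.8217117766057416), np.float64(-1.8669664177568261)]
[0.56238679 0.44877362 0.151     ]
[0.56143592 0.37958759 0.151     ]
[0.56193108 0.43479237 0.151     ]
[0.56027147 0.32433728 0.151     ]
front [0.60381648 0.3778443  0.184     ] [ 0.99948196 -0.03218403  0.        ] handle [0.56883461 0.37897074 0.184     ] floor0 [0.68377504 0.37526958 0.184     ]
```

Unit yaw comes out at about -1.85°, with sides of 238 and 269 mm against 240 and 270 given. The handle is at about (0.563, 0.379, 0.151). The box centre is (0.587, -0.233), with edges of 155 and 146 mm against 162 and 152 given. I'll move to the handle first.

```bash
python3 -m pendant '[{"linear":[0.012,0.038,0.005],"delta_rot":[0,0,4.5],"claw":0.03},{"linear":[0.012,0.038,0.005],"delta_rot":[0,0,4.5],"claw":0.03},{"linear":[0.012,0.038,0.005],"delta_rot":[0,0,4.5],"claw":0.03},{"linear":[0.012,0.038,0.005],"delta_rot":[0,0,4.5],"claw":0.03},{"linear":[0.012,0.038,0.005],"delta_rot":[0,0,4.5],"claw":0.03},{"linear":[0.012,0.038,0.005],"delta_rot":[0,0,4.5],"claw":0.03},{"linear":[0.012,0.038,0.005],"delta_rot":[0,0,4.5],"claw":0.03},{"linear":[0.012,0.038,0.005],"delta_rot":[0,0,4.5],"claw":0.03},{"linear":[0.012,0.038,0],"delta_rot":[0,0,4.5],"claw":0.03},{"linear":[0.012,0.038,0],"delta_rot":[0,0,4.5],"claw":0.03},{"linear":[0.012,0.038,0],"delta_rot":[0,0,4.5],"claw":0.03},{"linear":[0.012,0.038,0],"delta_rot":[0,0,4.5],"claw":0.03},{"linear":[0.012,0.038,0],"delta_rot":[0,0,4.5],"claw":0.03},{"linear":[0.012,0.038,0],"delta_rot":[0,0,4.5],"claw":0.03},{"linear":[0.012,0.038,0],"delta_rot":[0,0,4.5],"claw":0.03},{"linear":[0.012,0.038,0],"delta_rot":[0,0,0],"claw":0.03},{"linear":[0.012,0.038,0],"delta_rot":[0,0,0],"claw":0.03},{"linear":[0.012,0.038,0],"delta_rot":[0,0,0],"claw":0.03},{"linear":[0.012,0.038,0],"delta_rot":[0,0,0],"claw":0.03},{"linear":[0.012,0.038,0],"delta_rot":[0,0,0],"claw":0.03}]' 60
cat >> h.py <<'E'
def yaw(s):
    R=cv2.Rodrigues(np.array(s['orientation'],float))[0]; print('jaw deg',np.degrees(np.arctan2(R[1,1],R[0,1])).round(2),'toolz',R[:,2].round(3))
E
python3 -c "
from h import *
s=st();yaw(s)"
```

```text
time: 1.92
ee_pos: [0.4607, 0.1775, 0.2714]
orientation: [2.255, 2.186, 0.001]
wrist_force: [0.8, -0.9, -0.7]
gripper_width: 0.03
{'time': 1.917, 'q': [0.217, -0.29, 1.861, -0.0, 1.57, 0.248], 'ee_pos': [0.461, 0.178, 0.271], 'orientation': [2.255, 2.186, 0.001], 'wrist_force': [0.815, -0.853, -0.667], 'gripper_width': 0.03}
jaw deg -1.78 toolz [ 0.001 -0.    -1.   ]
```

```bash
python3 -m pendant '[{"linear":[0.017,0.0335,0],"delta_rot":[0,0,0],"claw":0.03},{"linear":[0.017,0.0335,0],"delta_rot":[0,0,0],"claw":0.03},{"linear":[0.017,0.0335,0],"delta_rot":[0,0,0],"claw":0.03},{"linear":[0.017,0.0335,0],"delta_rot":[0,0,0],"claw":0.03},{"linear":[0.017,0.0335,0],"delta_rot":[0,0,0],"claw":0.03},{"linear":[0.017,0.0335,0],"delta_rot":[0,0,0],"claw":0.03},{"linear":[0,0,-0.03],"delta_rot":[0,0,0],"claw":0.03},{"linear":[0,0,-0.03],"delta_rot":[0,0,0],"claw":0.03},{"linear":[0,0,0],"delta_rot":[0,0,0],"claw":0.03},{"linear":[0,0,0],"delta_rot":[0,0,0],"claw":0.03}]' 60
python3 -c "
from h import *
s=st();yaw(s);c=cap('top');d=cap('scene')
a=cv2.resize(c['image'][150:235,95:235],(560,340),interpolation=2)
p=w2px(d,(.565,.379,.151)).astype(int);print(p)
b=cv2.resize(d['image'][p[1]-60:p[1]+60,p[0]-70:p[0]+70],(420,360),interpolation=2)
o=np.zeros((360,980,3),np.uint8);o[:340,:560]=a;o[:,560:]=b
o=cv2.resize(o,(800,294),interpolation=cv2.INTER_AREA)
cv2.imwrite('pics/hand.png',o[:,:,::-1])"
```

```text
time: 2.75
ee_pos: [0.5612, 0.3756, 0.2084]
orientation: [-2.255, -2.185, 0.009]
wrist_force: [0.6, 0.5, 0.6]
gripper_width: 0.03
{'time': 2.75, 'q': [0.48, 0.187, 1.506, 0.0, 1.455, 0.511], 'ee_pos': [0.561, 0.376, 0.208], 'orientation': [-2.255, -2.185, 0.009], 'wrist_force': [0.571, 0.522, 0.62], 'gripper_width': 0.03}
jaw deg -1.82 toolz [-0.005 -0.003 -1.   ]
[173 286]
```

View pics/hand.png

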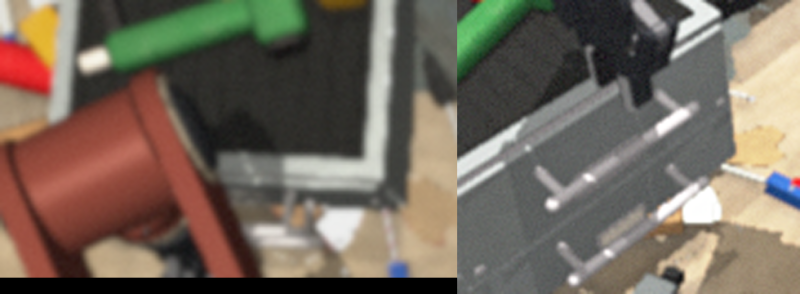

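The fingers straddle the bar from above. The scene crop shows the bar ends at (552,205) and (692,105), slightly nearer than predicted, so I'll check the position with both cameras.

```bash
python3 -c "
from h import *
d=cap('scene')
for X,Y in [(552,205),(692,105),(622,155)]: print(px2w(d,103+(X/.816-560)/3,226+Y/.816/3,.151))
"
```

```text
[0.56472185 0.44885537 0.151     ]
[0.56325392 0.31612146 0.151     ]
[0.56402753 0.38607307 0.151     ]
```

Both cameras agree: bar at x≈0.563, y≈0.382. I'll descend and grip.

```bash
python3 -m pendant '[{"linear":[0.001,0.003,-0.03],"delta_rot":[0,0,0],"claw":0.03},{"linear":[0.001,0.003,-0.03],"delta_rot":[0,0,0],"claw":0.03},{"linear":[0,0,-0.018],"delta_rot":[0,0,0],"claw":0.03},{"linear":[0,0,0],"delta_rot":[0,0,0],"claw":0.0},{"linear":[0,0,0],"delta_rot":[0,0,0],"claw":0.0},{"linear":[0,0,0],"delta_rot":[0,0,0],"claw":0.0},{"linear":[0,0,0],"delta_rot":[0,0,0],"claw":0.0}]' 60
```

```text
time: 3.48
ee_pos: [0.5642, 0.3834, 0.1389]
orientation: [-2.255, -2.184, -0.003]
wrist_force: [-9.9, -1.9, 11.1]
gripper_width: 0.0089
```

```bash
python3 -m pendant '[{"linear":[0,0,0.004],"delta_rot":[0,0,0],"claw":0.0},{"linear":[-0.005,0,0],"delta_rot":[0,0,0],"claw":0.0},{"linear":[-0.01,0.0003,0],"delta_rot":[0,0,0],"claw":0.0},{"linear":[-0.015,0.0005,0],"delta_rot":[0,0,0],"claw":0.0},{"linear":[-0.015,0.0005,0],"delta_rot":[0,0,0],"claw":0.0}]' 60
```

```text
time: 3.9
ee_pos: [0.5207, 0.3848, 0.139]
orientation: [-2.257, -2.185, -0.01]
wrist_force: [3.2, 4.9, -5.4]
gripper_width: 0.0085
```

```bash
python3 -m pendant '[{"linear":[-0.015,0.0005,0],"delta_rot":[0,0,0],"claw":0.0},{"linear":[-0.015,0.0005,0],"delta_rot":[0,0,0],"claw":0.0},{"linear":[-0.015,0.0005,0],"delta_rot":[0,0,0],"claw":0.0},{"linear":[-0.015,0.0005,0],"delta_rot":[0,0,0],"claw":0.0},{"linear":[-0.015,0.0005,0],"delta_rot":[0,0,0],"claw":0.0},{"linear":[-0.015,0.0005,0],"delta_rot":[0,0,0],"claw":0.0},{"linear":[-0.012,0.0003,0],"delta_rot":[0,0,0],"claw":0.0},{"linear":[-0.008,0.0002,0],"delta_rot":[0,0,0],"claw":0.0},{"linear":[0,0,0],"delta_rot":[0,0,0],"claw":0.0},{"linear":[0,0,0],"delta_rot":[0,0,0],"claw":0.0}]' 60
```

```text
time: 4.73
ee_pos: [0.4093, 0.3885, 0.139]
orientation: [-2.255, -2.185, -0.006]
wrist_force: [-1.3, 4.9, -3.6]
gripper_width: 0.0085
```

The drawer is about 155 mm out. I'll release the handle and go to the carton at (0.454, -0.032).

```bash
python3 -m pendant '[{"linear":[0,0,0],"delta_rot":[0,0,0],"claw":0.035},{"linear":[0,0,0],"delta_rot":[0,0,0],"claw":0.035},{"linear":[0,0,0.02],"delta_rot":[0,0,0],"claw":0.035},{"linear":[0,0,0.04],"delta_rot":[0,0,0],"claw":0.035},{"linear":[0,0,0.03],"delta_rot":[0,0,0],"claw":0.035},{"linear":[0.002,-0.03,0],"delta_rot":[0,0,1.8],"claw":0.075},{"linear":[0.004,-0.039,0],"delta_rot":[0,0,0],"claw":0.075},{"linear":[0.004,-0.039,0],"delta_rot":[0,0,0],"claw":0.075},{"linear":[0.004,-0.039,0],"delta_rot":[0,0,0],"claw":0.075},{"linear":[0.004,-0.039,0],"delta_rot":[0,0,0],"claw":0.075},{"linear":[0.004,-0.039,0],"delta_rot":[0,0,0],"claw":0.075},{"linear":[0.004,-0.039,0],"delta_rot":[0,0,0],"claw":0.075},{"linear":[0.004,-0.039,-0.01],"delta_rot":[0,0,0],"claw":0.075},{"linear":[0.004,-0.039,-0.02],"delta_rot":[0,0,0],"claw":0.075},{"linear":[0.004,-0.039,-0.02],"delta_rot":[0,0,0],"claw":0.075},{"linear":[0.004,-0.039,-0.02],"delta_rot":[0,0,0],"claw":0.075},{"linear":[0,0,-0.02],"delta_rot":[0,0,0],"claw":0.075},{"linear":[0,0,0],"delta_rot":[0,0,0],"claw":0.075},{"linear":[0,0,0],"delta_rot":[0,0,0],"claw":0.075}]' 60
python3 -c "
from h import *
s=st();yaw(s);c=cap('top');d=cap('scene')
a=cv2.resize(c['image'][90:300,95:345],(500,420),interpolation=2)
o=np.zeros((420,900,3),np.uint8);o[:,:500]=a;o[:,500:]=d['image'][:,100:500]
o=cv2.resize(o,(800,373),interpolation=cv2.INTER_AREA)
cv2.imwrite('pics/c1.png',o[:,:,::-1])"
```

```text
time: 6.32
ee_pos: [0.4506, -0.0272, 0.1407]
orientation: [-2.223, -2.219, 0.001]
wrist_force: [0.6, 0.0, -0.1]
gripper_width: 0.0751
{'time': 6.317, 'q': [-0.225, -0.309, 2.096, -0.0, 1.356, -0.223], 'ee_pos': [0.451, -0.027, 0.141], 'orientation': [-2.223, -2.219, 0.001], 'wrist_force': [0.633, 0.02, -0.093], 'gripper_width': 0.075}
jaw deg -0.11 toolz [-0.001  0.    -1.   ]
```

View pics/c1.png

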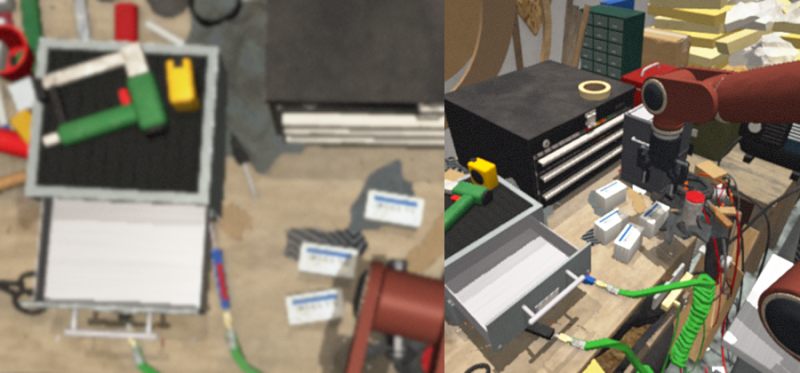

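The drawer is open and empty and the cartons are undisturbed. I'll grasp the first one.

```bash
python3 -m pendant '[{"linear":[0.003,-0.004,-0.04],"delta_rot":[0,0,0],"claw":0.075},{"linear":[0,0,-0.04],"delta_rot":[0,0,0],"claw":0.075},{"linear":[0,0,-0.035],"delta_rot":[0,0,0],"claw":0.075},{"linear":[0,0,-0.011],"delta_rot":[0,0,0],"claw":0.075},{"linear":[0,0,0],"delta_rot":[0,0,0],"claw":0.02},{"linear":[0,0,0],"delta_rot":[0,0,0],"claw":0.02},{"linear":[0,0,0],"delta_rot":[0,0,0],"claw":0.02},{"linear":[0,0,0],"delta_rot":[0,0,0],"claw":0.02},{"linear":[0,0,0.01],"delta_rot":[0,0,0],"claw":0.02},{"linear":[0,0,0.02],"delta_rot":[0,0,0],"claw":0.02},{"linear":[0,0,0.01],"delta_rot":[0,0,0],"claw":0.02},{"linear":[0,0,0],"delta_rot":[0,0,0],"claw":0.02},{"linear":[0,0,0],"delta_rot":[0,0,0],"claw":0.02},{"linear":[0,0,0],"delta_rot":[0,0,0],"claw":0.02}]' 50
```

```text
time: 7.58
ee_pos: [0.4538, -0.0307, 0.0544]
orientation: [-2.222, -2.221, 0.0]
wrist_force: [0.3, -0.4, -1.0]
gripper_width: 0.0445
```

Only about 0.7 N more on the wrist, so this one is empty. I'll set it back and weigh the carton at (0.454, 0.087).

```bash
python3 -m pendant '[{"linear":[0,0,-0.03],"delta_rot":[0,0,0],"claw":0.02},{"linear":[0,0,-0.01],"delta_rot":[0,0,0],"claw":0.02},{"linear":[0,0,0],"delta_rot":[0,0,0],"claw":0.06},{"linear":[0,0,0],"delta_rot":[0,0,0],"claw":0.06},{"linear":[0,0,0.04],"delta_rot":[0,0,0],"claw":0.06},{"linear":[0,0,0.04],"delta_rot":[0,0,0],"claw":0.06},{"linear":[0,0.01,0.03],"delta_rot":[0,0,0],"claw":0.06},{"linear":[0,0.038,0],"delta_rot":[0,0,4.5],"claw":0.06},{"linear":[0,0.04,0],"delta_rot":[0,0,4.7],"claw":0.06},{"linear":[0,0.03,0],"delta_rot":[0,0,0],"claw":0.06},{"linear":[0,0,0],"delta_rot":[0,0,0],"claw":0.06},{"linear":[0,0,0],"delta_rot":[0,0,0],"claw":0.06}]' 50
python3 -c "
from h import *
s=st();yaw(s)"
```

```text
time: 8.58
ee_pos: [0.453, 0.0884, 0.1235]
orientation: [-2.032, -2.394, 0.003]
wrist_force: [-0.6, -1.0, -0.3]
gripper_width: 0.0602
{'time': 8.583, 'q': [0.031, -0.26, 2.087, -0.0, 1.317, -0.132], 'ee_pos': [0.453, 0.088, 0.123], 'orientation': [-2.032, -2.394, 0.003], 'wrist_force': [-0.595, -0.959, -0.266], 'gripper_width': 0.06}
jaw deg 9.35 toolz [-0.002 -0.    -1.   ]
```

```bash
python3 -m pendant '[{"linear":[0,0,-0.03],"delta_rot":[0,0,0],"claw":0.06},{"linear":[0,0,-0.03],"delta_rot":[0,0,0],"claw":0.06},{"linear":[0,0,-0.03],"delta_rot":[0,0,0],"claw":0.06},{"linear":[0,0,-0.019],"delta_rot":[0,0,0],"claw":0.06},{"linear":[0,0,0],"delta_rot":[0,0,0],"claw":0.02},{"linear":[0,0,0],"delta_rot":[0,0,0],"claw":0.02},{"linear":[0,0,0],"delta_rot":[0,0,0],"claw":0.02},{"linear":[0,0,0.01],"delta_rot":[0,0,0],"claw":0.02},{"linear":[0,0,0.02],"delta_rot":[0,0,0],"claw":0.02},{"linear":[0,0,0.01],"delta_rot":[0,0,0],"claw":0.02},{"linear":[0,0,0],"delta_rot":[0,0,0],"claw":0.02},{"linear":[0,0,0],"delta_rot":[0,0,0],"claw":0.02},{"linear":[0,0,0],"delta_rot":[0,0,0],"claw":0.02}]' 50
```

```text
time: 9.67
ee_pos: [0.4535, 0.0873, 0.0553]
orientation: [-2.036, -2.392, 0.001]
wrist_force: [-0.5, 0.8, -6.8]
gripper_width: 0.0445
```

About 6.5 N, so this one is full. I'll carry it to the drawer's far slot.

```bash
python3 -m pendant '[{"linear":[0,0,0.036],"delta_rot":[0,0,0],"claw":0.02},{"linear":[0,0,0.036],"delta_rot":[0,0,0],"claw":0.02},{"linear":[0,0,0.036],"delta_rot":[0,0,0],"claw":0.02},{"linear":[0,0.02,0.036],"delta_rot":[0,0,6.6],"claw":0.02},{"linear":[0,0.02,0.036],"delta_rot":[0,0,6.6],"claw":0.02},{"linear":[0.0073,0.033,0],"delta_rot":[0,0,6.6],"claw":0.02},{"linear":[0.0073,0.033,0],"delta_rot":[0,0,6.6],"claw":0.02},{"linear":[0.0073,0.033,0],"delta_rot":[0,0,6.6],"claw":0.02},{"linear":[0.0073,0.033,0],"delta_rot":[0,0,6.6],"claw":0.02},{"linear":[0.0073,0.033,0],"delta_rot":[0,0,6.6],"claw":0.02},{"linear":[0.0073,0.033,0],"delta_rot":[0,0,6.6],"claw":0.02},{"linear":[0.0073,0.033,0],"delta_rot":[0,0,6.6],"claw":0.02},{"linear":[0.0073,0.033,0],"delta_rot":[0,0,6.6],"claw":0.02},{"linear":[0.0073,0.033,0],"delta_rot":[0,0,6.6],"claw":0.02},{"linear":[0.0073,0.033,0],"delta_rot":[0,0,6.2],"claw":0.02},{"linear":[0,0,0],"delta_rot":[0,0,0],"claw":0.02},{"linear":[0,0,0],"delta_rot":[0,0,0],"claw":0.02}]' 60
python3 -c "
from h import *
s=st();yaw(s);c=cap('top');d=cap('scene')
for n,p in [('far',(.5265,.458)),('mid',(.524,.380)),('near',(.5215,.302))]: print(n,w2px(c,(*p,.08)),w2px(d,(*p,.08)))
# interior corners predicted
for sx,sy in [(-.08,.123),(-.08,-.123),(.07,-.123),(.07,.123)]:
    p=np.array([.524,.38])+sx*np.array([.9995,-.032])+sy*np.array([.032,.9995])
    for im,cc in((c,c),(d,d)):
        u=w2px(cc,(*p,.08)); cv2.circle(cc['image'],tuple(int(round(v)) for v in u),2,(255,0,0),-1)
a=cv2.resize(c['image'][120:260,90:250],(480,420),interpolation=2)
o=np.zeros((420,840,3),np.uint8);o[:,:480]=a;o[:,480:]=cv2.resize(d['image'][180:390,0:180],(360,420))
o=cv2.resize(o,(800,400),interpolation=cv2.INTER_AREA)
cv2.imwrite('pics/d1.png',o[:,:,::-1])"
```

```text
time: 11.08
ee_pos: [0.526, 0.4583, 0.232]
orientation: [-0.053, -3.137, 0.005]
wrist_force: [-0.2, 0.1, -6.0]
gripper_width: 0.0444
{'time': 11.083, 'q': [0.61, 0.223, 1.425, -0.0, 1.499, -0.927], 'ee_pos': [0.526, 0.458, 0.232], 'orientation': [-0.053, -3.137, 0.005], 'wrist_force': [-0.245, 0.103, -6.003], 'gripper_width': 0.044}
jaw deg 88.07 toolz [-0.004 -0.003 -1.   ]
far [139.63874584 234.23023122] [157.5947746  348.79577264]
mid [167.55283847 235.54322289] [191.4516142  322.37518725]
near [195.46283894 236.85602208] [221.45116873 298.9646799 ]
```

View pics/d1.png

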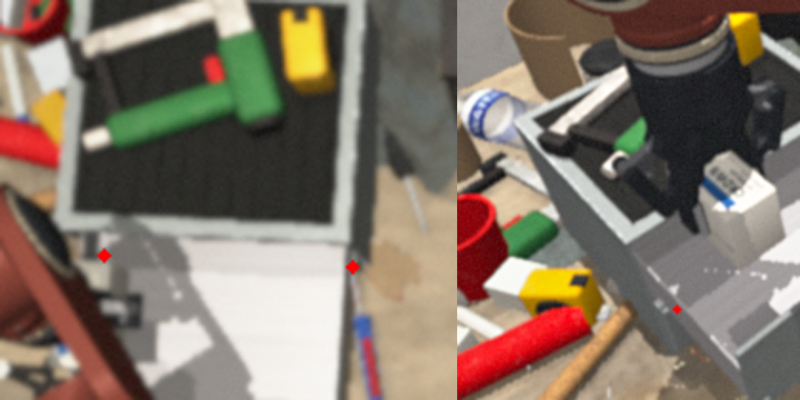

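The carton is above the far slot, roughly aligned with the predicted interior corners. I'll lower it, with slow rows near the floor.

```bash
python3 -m pendant '[{"linear":[0,-0.003,-0.03],"delta_rot":[0,0,0],"claw":0.02},{"linear":[0,0,-0.03],"delta_rot":[0,0,0],"claw":0.02},{"linear":[0,0,-0.03],"delta_rot":[0,0,0],"claw":0.02},{"linear":[0,0,-0.015],"delta_rot":[0,0,0],"claw":0.02},{"linear":[0,0,-0.005],"delta_rot":[0,0,0],"claw":0.02},{"linear":[0,0,0],"delta_rot":[0,0,0],"claw":0.02},{"linear":[0,0,0],"delta_rot":[0,0,0],"claw":0.02}]' 60
```

```text
time: 11.77
ee_pos: [0.5279, 0.4545, 0.1274]
orientation: [0.057, 3.139, 0.002]
wrist_force: [0.7, 0.1, -6.1]
gripper_width: 0.0445
```

```bash
python3 -m pendant '[{"linear":[0,0,-0.005],"delta_rot":[0,0,0],"claw":0.02},{"linear":[0,0,-0.003],"delta_rot":[0,0,0],"claw":0.02},{"linear":[0,0,0],"delta_rot":[0,0,0],"claw":0.02}]' 60
```

```text
time: 12.02
ee_pos: [0.5273, 0.4545, 0.1183]
orientation: [0.056, 3.14, 0.001]
wrist_force: [-0.1, -0.4, -6.8]
gripper_width: 0.0443
```

```bash
python3 -m pendant '[{"linear":[0,0,-0.005],"delta_rot":[0,0,0],"claw":0.02},{"linear":[0,0,-0.005],"delta_rot":[0,0,0],"claw":0.02},{"linear":[0,0,0],"delta_rot":[0,0,0],"claw":0.02}]' 60
```

```text
time: 12.27
ee_pos: [0.5262, 0.4538, 0.1059]
orientation: [-0.055, -3.139, 0.002]
wrist_force: [-1.2, 0.2, -7.0]
gripper_width: 0.0442
```

```bash
python3 -m pendant '[{"linear":[0,0,-0.004],"delta_rot":[0,0,0],"claw":0.02},{"linear":[0,0,-0.003],"delta_rot":[0,0,0],"claw":0.02},{"linear":[0,0,0],"delta_rot":[0,0,0],"claw":0.02}]' 60
```

```text
time: 12.52
ee_pos: [0.5265, 0.4539, 0.0993]
orientation: [-0.056, -3.14, 0.002]
wrist_force: [-1.0, -0.1, -6.6]
gripper_width: 0.044
```

```bash
python3 -m pendant '[{"linear":[0,0,-0.004],"delta_rot":[0,0,0],"claw":0.02},{"linear":[0,0,-0.003],"delta_rot":[0,0,0],"claw":0.02},{"linear":[0,0,0],"delta_rot":[0,0,0],"claw":0.02}]' 60
```

```text
time: 12.77
ee_pos: [0.5295, 0.4544, 0.0985]
orientation: [0.055, 3.136, 0.0]
wrist_force: [-1.0, -5.2, 8.6]
gripper_width: 0.0443
```

```bash
python3 -m pendant '[{"linear":[0,0,-0.002],"delta_rot":[0,0,0],"claw":0.02},{"linear":[0,0,-0.002],"delta_rot":[0,0,0],"claw":0.02},{"linear":[0,0,0],"delta_rot":[0,0,0],"claw":0.02}]' 60
```

```text
time: 13.02
ee_pos: [0.5316, 0.4544, 0.0985]
orientation: [0.055, 3.132, 0.001]
wrist_force: [-1.6, -9.1, 19.0]
gripper_width: 0.0442
```

The carton is on the floor: contact at TCP z≈0.0985, so the floor is at about 0.0845. I'll back off the press, release gently and rise.

```bash
python3 -m pendant '[{"linear":[0,0,0.008],"delta_rot":[0,0,0],"claw":0.02},{"linear":[0,0,0],"delta_rot":[0,0,0],"claw":0.056},{"linear":[0,0,0],"delta_rot":[0,0,0],"claw":0.056},{"linear":[0,0,0.02],"delta_rot":[0,0,0],"claw":0.056},{"linear":[0,0,0.03],"delta_rot":[0,0,0],"claw":0.056},{"linear":[0,0,0.035],"delta_rot":[0,0,0],"claw":0.056},{"linear":[0,0,0.035],"delta_rot":[0,0,0],"claw":0.056},{"linear":[0,0,0.03],"delta_rot":[0,0,0],"claw":0.056},{"linear":[0,-0.03,0],"delta_rot":[0,0,-6.6],"claw":0.056},{"linear":[0,-0.04,0],"delta_rot":[0,0,-6.6],"claw":0.056},{"linear":[0,-0.04,0],"delta_rot":[0,0,-6.6],"claw":0.056},{"linear":[0,-0.04,0],"delta_rot":[0,0,-6.6],"claw":0.056},{"linear":[0,-0.04,0],"delta_rot":[0,0,-6.6],"claw":0.056},{"linear":[0,-0.04,0],"delta_rot":[0,0,-6.6],"claw":0.056},{"linear":[0,-0.04,0],"delta_rot":[0,0,-6.6],"claw":0.056},{"linear":[0,-0.04,-0.01],"delta_rot":[0,0,-6.6],"claw":0.065},{"linear":[0,-0.035,-0.02],"delta_rot":[0,0,-6.6],"claw":0.065},{"linear":[0,-0.03,-0.03],"delta_rot":[0,0,-6.6],"claw":0.065},{"linear":[0,-0.01,-0.02],"delta_rot":[0,0,-6.6],"claw":0.065},{"linear":[0,0,0],"delta_rot":[0,0,-6.6],"claw":0.065}]' 60
python3 - <<'E'
from h import *
s=st();yaw(s);c=cap('top','t2.png');d=cap('scene','s2.png')
b=c['image'].astype(int); m=((b.min(2)>165)).astype(np.uint8); m[:, :235]=0; m[:180]=0; m[290:]=0; m[:,345:]=0
n,l,S,ce=cv2.connectedComponentsWithStats(m)
for i in range(1,n):
    if S[i,4]>100:
        bx=cv2.boxPoints(cv2.minAreaRect(np.argwhere(l==i)[:,::-1].astype(np.float32)))
        w=np.array([px2w(c,*p,.069) for p in bx]); print(S[i],w.mean(0).round(3),w[:,:2].round(3).tolist())
o=np.zeros((420,840,3),np.uint8);o[:,:420]=cv2.resize(c['image'][120:260,90:230],(420,420));o[:,420:]=d['image'][:,40:460]
cv2.imwrite('pics/d2.png',cv2.resize(o,(800,400),interpolation=cv2.INTER_AREA)[:,:,::-1])
E
```

```text
time: 14.68
ee_pos: [0.5239, 0.0675, 0.1623]
orientation: [-2.052, -2.371, 0.009]
wrist_force: [-0.5, 0.4, -0.2]
gripper_width: 0.065
{'time': 14.683, 'q': [-0.013, -0.121, 1.9, -0.0, 1.372, -0.156], 'ee_pos': [0.524, 0.068, 0.162], 'orientation': [-2.052, -2.371, 0.009], 'wrist_force': [-0.482, 0.441, -0.238], 'gripper_width': 0.065}
jaw deg 8.24 toolz [-0.009 -0.    -1.   ]
[302 197  32  21 405] [ 0.612 -0.038  0.069] [[0.596, 0.011], [0.643, 0.004], [0.629, -0.087], [0.582, -0.079]]
[309 255  23  18 345] [ 0.453 -0.047  0.069] [[0.476, -0.016], [0.477, -0.078], [0.43, -0.078], [0.429, -0.017]]
```

View pics/d2.png

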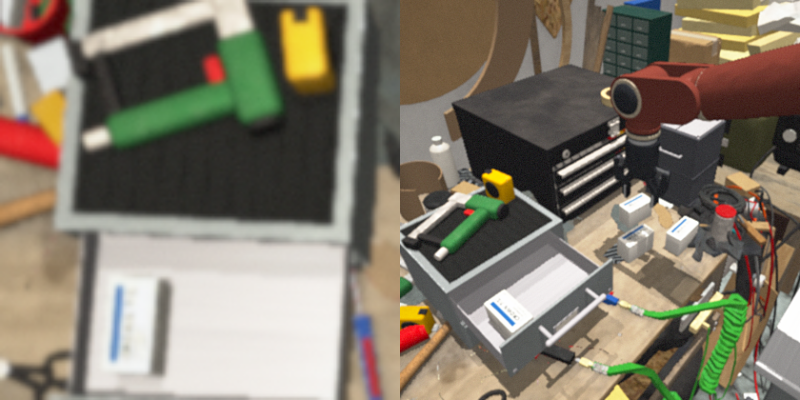

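The first full carton stands well in the drawer's far slot, and the other three have not moved. Next is the carton at (0.528, 0.069).

```bash
python3 -m pendant '[{"linear":[0.003,0.001,-0.02],"delta_rot":[0,0,-5.2],"claw":0.07},{"linear":[0,0,-0.02],"delta_rot":[0,0,-5.2],"claw":0.07},{"linear":[0,0,-0.01],"delta_rot":[0,0,-5.2],"claw":0.07},{"linear":[0,0,-0.03],"delta_rot":[0,0,0],"claw":0.07},{"linear":[0,0,-0.03],"delta_rot":[0,0,0],"claw":0.07},{"linear":[0,0,-0.03],"delta_rot":[0,0,0],"claw":0.07},{"linear":[0,0,-0.008],"delta_rot":[0,0,0],"claw":0.07},{"linear":[0,0,0],"delta_rot":[0,0,0],"claw":0.02},{"linear":[0,0,0],"delta_rot":[0,0,0],"claw":0.02},{"linear":[0,0,0],"delta_rot":[0,0,0],"claw":0.02},{"linear":[0,0,0.01],"delta_rot":[0,0,0],"claw":0.02},{"linear":[0,0,0.02],"delta_rot":[0,0,0],"claw":0.02},{"linear":[0,0,0.01],"delta_rot":[0,0,0],"claw":0.02},{"linear":[0,0,0],"delta_rot":[0,0,0],"claw":0.02},{"linear":[0,0,0],"delta_rot":[0,0,0],"claw":0.02},{"linear":[0,0,0],"delta_rot":[0,0,0],"claw":0.02}]' 60
```

```text
time: 16.12
ee_pos: [0.5299, 0.0708, 0.0601]
orientation: [2.35, 2.085, 0.0]
wrist_force: [-0.4, -0.3, -1.2]
gripper_width: 0.0439
```

Light again, so this one is empty. I'll set it back and weigh the last one at (0.612, -0.038).

```bash
python3 -m pendant '[{"linear":[0,0,-0.03],"delta_rot":[0,0,0],"claw":0.02},{"linear":[0,0,-0.01],"delta_rot":[0,0,0],"claw":0.02},{"linear":[0,0,0],"delta_rot":[0,0,0],"claw":0.065},{"linear":[0,0,0],"delta_rot":[0,0,0],"claw":0.065},{"linear":[0,0,0.04],"delta_rot":[0,0,0],"claw":0.065},{"linear":[0,0,0.04],"delta_rot":[0,0,0],"claw":0.065},{"linear":[0,0,0.03],"delta_rot":[0,0,0],"claw":0.075},{"linear":[0.02,-0.027,0],"delta_rot":[0,0,-1],"claw":0.075},{"linear":[0.021,-0.027,0],"delta_rot":[0,0,0],"claw":0.075},{"linear":[0.021,-0.027,0],"delta_rot":[0,0,0],"claw":0.075},{"linear":[0.02,-0.027,0],"delta_rot":[0,0,0],"claw":0.075},{"linear":[0,0,-0.03],"delta_rot":[0,0,0],"claw":0.07},{"linear":[0,0,-0.04],"delta_rot":[0,0,0],"claw":0.07},{"linear":[0,0,-0.03],"delta_rot":[0,0,0],"claw":0.07},{"linear":[0,0,-0.012],"delta_rot":[0,0,0],"claw":0.07},{"linear":[0,0,0],"delta_rot":[0,0,0],"claw":0.02},{"linear":[0,0,0],"delta_rot":[0,0,0],"claw":0.02},{"linear":[0,0,0],"delta_rot":[0,0,0],"claw":0.02},{"linear":[0,0,0],"delta_rot":[0,0,0],"claw":0.02}]' 60
python3 -m pendant '[{"linear":[0,0,0.01],"delta_rot":[0,0,0],"claw":0.02},{"linear":[0,0,0.02],"delta_rot":[0,0,0],"claw":0.02},{"linear":[0,0,0.01],"delta_rot":[0,0,0],"claw":0.02},{"linear":[0,0,0],"delta_rot":[0,0,0],"claw":0.02},{"linear":[0,0,0],"delta_rot":[0,0,0],"claw":0.02},{"linear":[0,0,0],"delta_rot":[0,0,0],"claw":0.02}]' 60
```

```text
time: 17.7
ee_pos: [0.614, -0.0374, 0.0208]
orientation: [2.365, 2.063, 0.004]
wrist_force: [0.2, -0.5, -0.6]
gripper_width: 0.044
time: 18.2
ee_pos: [0.6118, -0.0371, 0.058]
orientation: [2.368, 2.065, 0.0]
wrist_force: [-0.6, 0.6, -0.2]
gripper_width: 0.0441
```

Also empty. I'll set it back, then push the drawer home by its handle.

```bash
python3 -m pendant '[{"linear":[0,0,-0.03],"delta_rot":[0,0,0],"claw":0.02},{"linear":[0,0,-0.009],"delta_rot":[0,0,0],"claw":0.02},{"linear":[0,0,0],"delta_rot":[0,0,0],"claw":0.065},{"linear":[0,0,0],"delta_rot":[0,0,0],"claw":0.065},{"linear":[0,0,0.04],"delta_rot":[0,0,0],"claw":0.065},{"linear":[0,0,0.04],"delta_rot":[0,0,0],"claw":0.065},{"linear":[0,0,0.04],"delta_rot":[0,0,0],"claw":0.03},{"linear":[0,0,0.04],"delta_rot":[0,0,0],"claw":0.03},{"linear":[0,0.01,0.04],"delta_rot":[0,0,0],"claw":0.03},{"linear":[-0.018,0.038,0.02],"delta_rot":[0,0,6.6],"claw":0.03},{"linear":[-0.0185,0.038,0],"delta_rot":[0,0,0],"claw":0.03},{"linear":[-0.0185,0.038,0],"delta_rot":[0,0,0],"claw":0.03},{"linear":[-0.0185,0.038,0],"delta_rot":[0,0,0],"claw":0.03},{"linear":[-0.0185,0.038,0],"delta_rot":[0,0,0],"claw":0.03},{"linear":[-0.0185,0.038,0],"delta_rot":[0,0,0],"claw":0.03},{"linear":[-0.0185,0.038,0],"delta_rot":[0,0,0],"claw":0.03},{"linear":[-0.0185,0.038,0],"delta_rot":[0,0,0],"claw":0.03},{"linear":[-0.0185,0.038,0],"delta_rot":[0,0,0],"claw":0.03},{"linear":[-0.0185,0.038,0],"delta_rot":[0,0,0],"claw":0.03},{"linear":[-0.0185,0.038,0],"delta_rot":[0,0,0],"claw":0.03}]' 60
python3 - <<'E'
from h import *
s=st();yaw(s);c=cap('top','t3.png');d=cap('scene','s3.png')
b=c['image'].astype(int); m=((b.min(2)>165)).astype(np.uint8); m[:, :235]=0; m[:180]=0; m[290:]=0; m[:,345:]=0
n,l,S,ce=cv2.connectedComponentsWithStats(m)
for i in range(1,n):
    if S[i,4]>100:
        bx=cv2.boxPoints(cv2.minAreaRect(np.argwhere(l==i)[:,::-1].astype(np.float32)))
        w=np.array([px2w(c,*p,.069) for p in bx]); print(S[i],w.mean(0).round(3),w[:,:2].round(3).tolist())
E
```

```text
time: 19.87
ee_pos: [0.4117, 0.3828, 0.2362]
orientation: [-2.245, -2.197, 0.002]
wrist_force: [0.4, 0.7, 0.0]
gripper_width: 0.0304
{'time': 19.867, 'q': [0.617, -0.099, 1.754, -0.0, 1.488, 0.638], 'ee_pos': [0.412, 0.383, 0.236], 'orientation': [-2.245, -2.197, 0.002], 'wrist_force': [0.388, 0.681, 0.021], 'gripper_width': 0.03}
jaw deg -1.23 toolz [-0.001 -0.001 -1.   ]
[300 199  34  20 491] [ 0.608 -0.037  0.069] [[0.589, 0.012], [0.637, 0.007], [0.626, -0.086], [0.579, -0.08]]
[262 227  35  20 491] [0.527 0.068 0.069] [[0.51, 0.118], [0.556, 0.112], [0.544, 0.019], [0.498, 0.025]]
[299 255  33  18 507] [ 0.453 -0.033  0.069] [[0.476, 0.012], [0.477, -0.078], [0.43, -0.078], [0.428, 0.011]]
```

```bash
python3 -m pendant '[{"linear":[-0.002,0.003,-0.036],"delta_rot":[0,0,0],"claw":0.03},{"linear":[0,0,-0.035],"delta_rot":[0,0,0],"claw":0.03},{"linear":[0,0,-0.025],"delta_rot":[0,0,0],"claw":0.03},{"linear":[0,0,0],"delta_rot":[0,0,0],"claw":0.0},{"linear":[0,0,0],"delta_rot":[0,0,0],"claw":0.0},{"linear":[0,0,0],"delta_rot":[0,0,0],"claw":0.0},{"linear":[0,0,0],"delta_rot":[0,0,0],"claw":0.0}]' 60
```

```text
time: 20.55
ee_pos: [0.41, 0.3826, 0.1379]
orientation: [-2.246, -2.196, 0.01]
wrist_force: [1.2, -0.8, -21.7]
gripper_width: 0.009
```

```bash
python3 -m pendant '[{"linear":[0,0,-0.006],"delta_rot":[0,0,0],"claw":0.0},{"linear":[0.005,0,0],"delta_rot":[0,0,0],"claw":0.0},{"linear":[0.01,-0.0003,0],"delta_rot":[0,0,0],"claw":0.0},{"linear":[0.012,-0.0004,0],"delta_rot":[0,0,0],"claw":0.0},{"linear":[0.012,-0.0004,0],"delta_rot":[0,0,0],"claw":0.0},{"linear":[0.012,-0.0004,0],"delta_rot":[0,0,0],"claw":0.0},{"linear":[0.012,-0.0004,0],"delta_rot":[0,0,0],"claw":0.0},{"linear":[0.012,-0.0004,0],"delta_rot":[0,0,0],"claw":0.0},{"linear":[0.012,-0.0004,0],"delta_rot":[0,0,0],"claw":0.0},{"linear":[0.012,-0.0004,0],"delta_rot":[0,0,0],"claw":0.0},{"linear":[0.012,-0.0004,0],"delta_rot":[0,0,0],"claw":0.0},{"linear":[0.012,-0.0004,0],"delta_rot":[0,0,0],"claw":0.0},{"linear":[0.01,-0.0003,0],"delta_rot":[0,0,0],"claw":0.0},{"linear":[0.005,-0.0002,0],"delta_rot":[0,0,0],"claw":0.0},{"linear":[0,0,0],"delta_rot":[0,0,0],"claw":0.0}]' 60
```

```text
time: 21.8
ee_pos: [0.5525, 0.378, 0.1378]
orientation: [2.243, 2.192, 0.001]
wrist_force: [1.1, -8.9, -4.3]
gripper_width: 0.0089
```

```bash
python3 -m pendant '[{"linear":[0.004,-0.0001,0],"delta_rot":[0,0,0],"claw":0.0},{"linear":[0.004,-0.0001,0],"delta_rot":[0,0,0],"claw":0.0},{"linear":[0.003,-0.0001,0],"delta_rot":[0,0,0],"claw":0.0},{"linear":[0,0,0],"delta_rot":[0,0,0],"claw":0.0}]' 60
```

```text
time: 22.13
ee_pos: [0.5627, 0.3776, 0.1378]
orientation: [2.243, 2.193, -0.001]
wrist_force: [0.6, -8.6, -4.1]
gripper_width: 0.0087
```

```bash
python3 -m pendant '[{"linear":[0.002,0,0],"delta_rot":[0,0,0],"claw":0.0},{"linear":[0.002,0,0],"delta_rot":[0,0,0],"claw":0.0},{"linear":[0,0,0],"delta_rot":[0,0,0],"claw":0.0},{"linear":[0,0,0],"delta_rot":[0,0,0],"claw":0.0}]' 60
```

```text
time: 22.47
ee_pos: [0.564, 0.3775, 0.1378]
orientation: [2.245, 2.196, -0.009]
wrist_force: [-8.5, -9.5, 1.0]
gripper_width: 0.0084
```

The stop is reached: x=0.564 as at the start, with −8.5 N. One small extra press, then release and go to the carton at (0.608, -0.037).

```bash
python3 -m pendant '[{"linear":[0.003,0,0],"delta_rot":[0,0,0],"claw":0.0},{"linear":[0,0,0],"delta_rot":[0,0,0],"claw":0.0},{"linear":[-0.003,0,0],"delta_rot":[0,0,0],"claw":0.03},{"linear":[0,0,0],"delta_rot":[0,0,0],"claw":0.03},{"linear":[0,0,0.02],"delta_rot":[0,0,0],"claw":0.03},{"linear":[0,0,0.035],"delta_rot":[0,0,0],"claw":0.03},{"linear":[0,0,0.035],"delta_rot":[0,0,0],"claw":0.03},{"linear":[0,-0.035,0.01],"delta_rot":[0,0,-6.6],"claw":0.07},{"linear":[0.004,-0.038,0],"delta_rot":[0,0,0],"claw":0.07},{"linear":[0.005,-0.038,0],"delta_rot":[0,0,0],"claw":0.07},{"linear":[0.005,-0.038,0],"delta_rot":[0,0,0],"claw":0.07},{"linear":[0.005,-0.038,0],"delta_rot":[0,0,0],"claw":0.07},{"linear":[0.005,-0.038,0],"delta_rot":[0,0,0],"claw":0.07},{"linear":[0.005,-0.038,0],"delta_rot":[0,0,0],"claw":0.07},{"linear":[0.005,-0.038,-0.02],"delta_rot":[0,0,0],"claw":0.07},{"linear":[0.005,-0.038,-0.03],"delta_rot":[0,0,0],"claw":0.07},{"linear":[0.005,-0.038,-0.03],"delta_rot":[0,0,0],"claw":0.07},{"linear":[0.003,-0.038,-0.02],"delta_rot":[0,0,0],"claw":0.07},{"linear":[0,0,0],"delta_rot":[0,0,0],"claw":0.07},{"linear":[0,0,0],"delta_rot":[0,0,0],"claw":0.07}]' 60
python3 - <<'E'
from h import *
s=st();yaw(s);c=cap('top','t4.png');d=cap('scene','s4.png')
o=np.zeros((420,840,3),np.uint8);o[:,:420]=cv2.resize(c['image'][100:310,95:305],(420,420));o[:,420:]=d['image'][:,40:460]
cv2.imwrite('pics/d4.png',cv2.resize(o,(800,400),interpolation=cv2.INTER_AREA)[:,:,::-1])
E
```

```text
time: 24.13
ee_pos: [0.6111, -0.0236, 0.1466]
orientation: [2.37, 2.059, 0.003]
wrist_force: [0.1, 0.6, 0.6]
gripper_width: 0.0698
{'time': 24.133, 'q': [-0.161, 0.085, 1.724, 0.001, 1.33, -0.021], 'ee_pos': [0.611, -0.024, 0.147], 'orientation': [2.37, 2.059, 0.003], 'wrist_force': [0.127, 0.633, 0.587], 'gripper_width': 0.07}
jaw deg -8.02 toolz [ 0.003  0.    -1.   ]
```

View pics/d4.png

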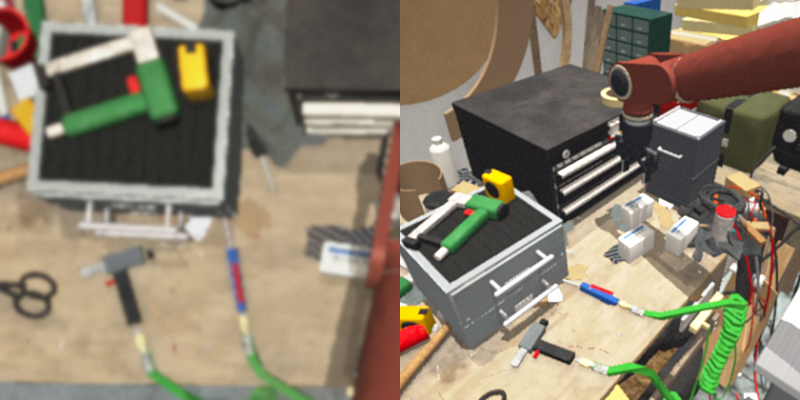

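The drawer is fully home, with its rim and front flush, and the cartons are where expected. I'll grasp this empty one and carry it over the box.

```bash
python3 -m pendant '[{"linear":[-0.003,-0.013,-0.03],"delta_rot":[0,0,0],"claw":0.07},{"linear":[0,0,-0.04],"delta_rot":[0,0,0],"claw":0.07},{"linear":[0,0,-0.04],"delta_rot":[0,0,0],"claw":0.07},{"linear":[0,0,-0.026],"delta_rot":[0,0,0],"claw":0.07},{"linear":[0,0,0],"delta_rot":[0,0,0],"claw":0.02},{"linear":[0,0,0],"delta_rot":[0,0,0],"claw":0.02},{"linear":[0,0,0],"delta_rot":[0,0,0],"claw":0.02},{"linear":[0,0,0],"delta_rot":[0,0,0],"claw":0.02},{"linear":[0,0,0.02],"delta_rot":[0,0,0],"claw":0.02},{"linear":[0,0,0.04],"delta_rot":[0,0,0],"claw":0.02},{"linear":[0,0,0.04],"delta_rot":[0,0,0],"claw":0.02},{"linear":[0,0,0.04],"delta_rot":[0,0,0],"claw":0.02},{"linear":[0,0,0.04],"delta_rot":[0,0,0],"claw":0.02},{"linear":[0,0,0.04],"delta_rot":[0,0,0],"claw":0.02},{"linear":[0,0,0.04],"delta_rot":[0,0,0],"claw":0.02},{"linear":[0,0,0.03],"delta_rot":[0,0,0],"claw":0.02}]' 30
python3 -m pendant '[{"linear":[-0.004,-0.038,0],"delta_rot":[0,0,4.5],"claw":0.02},{"linear":[-0.004,-0.038,0],"delta_rot":[0,0,4.5],"claw":0.02},{"linear":[-0.004,-0.038,0],"delta_rot":[0,0,0],"claw":0.02},{"linear":[-0.004,-0.038,0],"delta_rot":[0,0,0],"claw":0.02},{"linear":[-0.004,-0.038,0],"delta_rot":[0,0,0],"claw":0.02},{"linear":[0,0,0],"delta_rot":[0,0,0],"claw":0.02},{"linear":[0,0,0],"delta_rot":[0,0,0],"claw":0.02}]' 30
python3 - <<'E'
from h import *
s=st();yaw(s);c=cap('top','t5.png');d=cap('scene','s5.png')
p=w2px(d,(.587,-.233,.27)).astype(int)
o=np.zeros((420,840,3),np.uint8);o[:,:420]=cv2.resize(c['image'][140:280,340:480],(420,420));o[:,420:]=cv2.resize(d['image'][p[1]-70:p[1]+70,p[0]-70:p[0]+70],(420,420))
cv2.imwrite('pics/d5.png',cv2.resize(o,(800,400),interpolation=cv2.INTER_AREA)[:,:,::-1])
E
```

```text
time: 25.57
ee_pos: [0.6077, -0.0346, 0.3067]
orientation: [2.362, 2.06, 0.009]
wrist_force: [0.9, 0.4, 0.3]
gripper_width: 0.0447
time: 26.15
ee_pos: [0.5867, -0.2265, 0.3014]
orientation: [2.2, 2.238, 0.002]
wrist_force: [0.5, -0.0, -0.2]
gripper_width: 0.045
{'time': 26.15, 'q': [-0.487, 0.028, 1.523, 0.0, 1.588, -0.504], 'ee_pos': [0.587, -0.226, 0.301], 'orientation': [2.2, 2.238, 0.002], 'wrist_force': [0.485, -0.032, -0.23], 'gripper_width': 0.045}
jaw deg 0.99 toolz [ 0.003 -0.001 -1.   ]
```

View pics/d5.png

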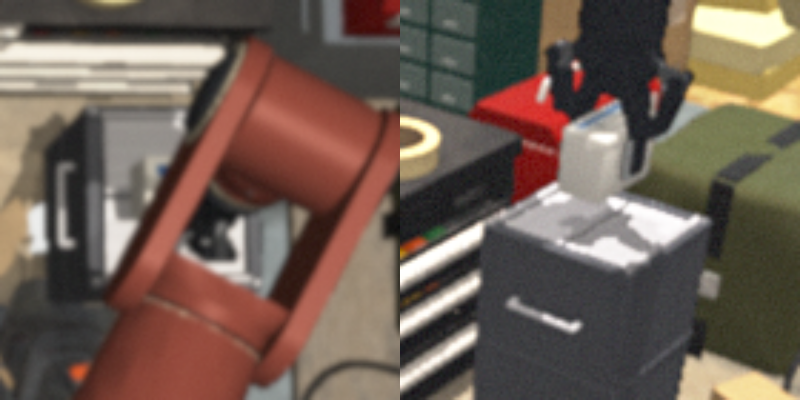

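The carton is held over the flap with its length along the seam. I'll push it down between the leaves.

```bash
python3 -m pendant '[{"linear":[0,-0.006,-0.02],"delta_rot":[0,0,0],"claw":0.02},{"linear":[0,0,-0.02],"delta_rot":[0,0,0],"claw":0.02},{"linear":[0,0,-0.015],"delta_rot":[0,0,0],"claw":0.02},{"linear":[0,0,-0.015],"delta_rot":[0,0,0],"claw":0.02},{"linear":[0,0,-0.015],"delta_rot":[0,0,0],"claw":0.02},{"linear":[0,0,-0.015],"delta_rot":[0,0,0],"claw":0.02},{"linear":[0,0,-0.015],"delta_rot":[0,0,0],"claw":0.02},{"linear":[0,0,0],"delta_rot":[0,0,0],"claw":0.02},{"linear":[0,0,0],"delta_rot":[0,0,0],"claw":0.02}]' 40
```

```text
time: 27.0
ee_pos: [0.5857, -0.2301, 0.1817]
orientation: [-2.196, -2.241, 0.002]
wrist_force: [-0.4, 0.5, -0.7]
gripper_width: 0.0443
```

```bash
python3 -m pendant '[{"linear":[0,0,0],"delta_rot":[0,0,0],"claw":0.068},{"linear":[0,0,0],"delta_rot":[0,0,0],"claw":0.068},{"linear":[0,0,0],"delta_rot":[0,0,0],"claw":0.068},{"linear":[0,0,0],"delta_rot":[0,0,0],"claw":0.068},{"linear":[0,0,0],"delta_rot":[0,0,0],"claw":0.068},{"linear":[0,0,0],"delta_rot":[0,0,0],"claw":0.068},{"linear":[0,0,0.03],"delta_rot":[0,0,0],"claw":0.068},{"linear":[0,0,0.04],"delta_rot":[0,0,0],"claw":0.068},{"linear":[0,0,0.03],"delta_rot":[0,0,0],"claw":0.068},{"linear":[0,0.02,0.01],"delta_rot":[0,0,0],"claw":0.068},{"linear":[-0.008,0.038,0],"delta_rot":[0,0,-4.2],"claw":0.068},{"linear":[-0.008,0.038,0],"delta_rot":[0,0,-4.2],"claw":0.068},{"linear":[-0.008,0.038,0],"delta_rot":[0,0,0],"claw":0.068},{"linear":[-0.008,0.038,-0.02],"delta_rot":[0,0,0],"claw":0.068},{"linear":[-0.008,0.038,-0.03],"delta_rot":[0,0,0],"claw":0.068},{"linear":[-0.008,0.038,-0.03],"delta_rot":[0,0,0],"claw":0.068},{"linear":[-0.008,0.038,-0.03],"delta_rot":[0,0,0],"claw":0.068},{"linear":[0,0.01,-0.03],"delta_rot":[0,0,0],"claw":0.068},{"linear":[0,0,0],"delta_rot":[0,0,0],"claw":0.068}]' 60
python3 - <<'E'
from h import *
s=st();yaw(s);c=cap('top','t6.png');d=cap('scene','s6.png')
b=c['image'].astype(int); m=((b.min(2)>165)).astype(np.uint8); m[:, :235]=0; m[:180]=0; m[290:]=0; m[:,345:]=0
n,l,S,ce=cv2.connectedComponentsWithStats(m)
for i in range(1,n):
    if S[i,4]>100:
        bx=cv2.boxPoints(cv2.minAreaRect(np.argwhere(l==i)[:,::-1].astype(np.float32)))
        w=np.array([px2w(c,*p,.069) for p in bx]); print(S[i],w.mean(0).round(3),w[:,:2].round(3).tolist())
o=np.zeros((420,840,3),np.uint8);o[:,:420]=cv2.resize(c['image'][150:290,300:440],(420,420));o[:,420:]=cv2.resize(d['image'][70:280,210:420],(420,420))
cv2.imwrite('pics/d6.png',cv2.resize(o,(800,400),interpolation=cv2.INTER_AREA)[:,:,::-1])
E
```

```text
time: 28.58
ee_pos: [0.531, 0.0488, 0.1631]
orientation: [-2.348, -2.077, 0.01]
wrist_force: [-0.6, -0.4, -1.4]
gripper_width: 0.068
{'time': 28.583, 'q': [-0.048, -0.109, 1.888, 0.0, 1.372, 0.074], 'ee_pos': [0.531, 0.049, 0.163], 'orientation': [-2.348, -2.077, 0.01], 'wrist_force': [-0.626, -0.372, -1.394], 'gripper_width': 0.068}
jaw deg -7.02 toolz [-0.009  0.001 -1.   ]
[316 256  16  17 230] [ 0.452 -0.057  0.069] [[0.474, -0.036], [0.474, -0.078], [0.43, -0.078], [0.429, -0.036]]
```

View pics/d6.png

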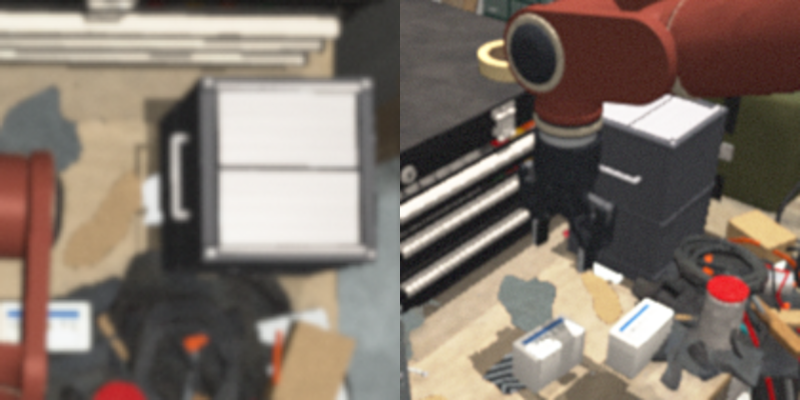

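The flap has shut level with the carton inside, and two cartons are left. Next is the one at (0.527, 0.068).

```bash
python3 -m pendant '[{"linear":[-0.003,0.020,-0.03],"delta_rot":[0,0,0],"claw":0.068},{"linear":[0,0,-0.02],"delta_rot":[0,0,0],"claw":0.068},{"linear":[0,0,-0.03],"delta_rot":[0,0,0],"claw":0.068},{"linear":[0,0,-0.04],"delta_rot":[0,0,0],"claw":0.068},{"linear":[0,0,-0.028],"delta_rot":[0,0,0],"claw":0.068},{"linear":[0,0,0],"delta_rot":[0,0,0],"claw":0.02},{"linear":[0,0,0],"delta_rot":[0,0,0],"claw":0.02},{"linear":[0,0,0],"delta_rot":[0,0,0],"claw":0.02},{"linear":[0,0,0],"delta_rot":[0,0,0],"claw":0.02},{"linear":[0,0,0.02],"delta_rot":[0,0,0],"claw":0.02},{"linear":[0,0,0.04],"delta_rot":[0,0,0],"claw":0.02},{"linear":[0,0,0.04],"delta_rot":[0,0,0],"claw":0.02},{"linear":[0,0,0.04],"delta_rot":[0,0,0],"claw":0.02},{"linear":[0,0,0.04],"delta_rot":[0,0,0],"claw":0.02},{"linear":[0,0,0.04],"delta_rot":[0,0,0],"claw":0.02},{"linear":[0,0,0.04],"delta_rot":[0,0,0],"claw":0.02},{"linear":[0,0,0.03],"delta_rot":[0,0,0],"claw":0.02}]' 40
python3 -m pendant '[{"linear":[0.007,-0.037,0],"delta_rot":[0,0,4],"claw":0.02},{"linear":[0.007,-0.037,0],"delta_rot":[0,0,4],"claw":0.02},{"linear":[0.007,-0.037,0],"delta_rot":[0,0,0],"claw":0.02},{"linear":[0.007,-0.037,0],"delta_rot":[0,0,0],"claw":0.02},{"linear":[0.007,-0.037,0],"delta_rot":[0,0,0],"claw":0.02},{"linear":[0.007,-0.037,0],"delta_rot":[0,0,0],"claw":0.02},{"linear":[0.007,-0.037,0],"delta_rot":[0,0,0],"claw":0.02},{"linear":[0.007,-0.037,0],"delta_rot":[0,0,0],"claw":0.02},{"linear":[0,0,0],"delta_rot":[0,0,0],"claw":0.02},{"linear":[0,0,0],"delta_rot":[0,0,0],"claw":0.02}]' 40
python3 -c "
from h import *
s=st();yaw(s)"
```

```text
time: 30.1
ee_pos: [0.5327, 0.0662, 0.3181]
orientation: [2.352, 2.073, 0.011]
wrist_force: [-0.1, 0.2, 0.2]
gripper_width: 0.0446
time: 30.93
ee_pos: [0.5879, -0.2317, 0.3128]
orientation: [2.208, 2.231, 0.002]
wrist_force: [-0.3, -0.4, 0.2]
gripper_width: 0.0447
{'time': 30.933, 'q': [-0.493, 0.032, 1.5, 0.0, 1.607, -0.504], 'ee_pos': [0.588, -0.232, 0.313], 'orientation': [2.208, 2.231, 0.002], 'wrist_force': [-0.344, -0.373, 0.244], 'gripper_width': 0.045}
jaw deg 0.59 toolz [ 0.003 -0.001 -1.   ]
```

```bash
python3 -m pendant '[{"linear":[0,0,-0.03],"delta_rot":[0,0,0],"claw":0.02},{"linear":[0,0,-0.025],"delta_rot":[0,0,0],"claw":0.02},{"linear":[0,0,-0.015],"delta_rot":[0,0,0],"claw":0.02},{"linear":[0,0,-0.015],"delta_rot":[0,0,0],"claw":0.02},{"linear":[0,0,-0.015],"delta_rot":[0,0,0],"claw":0.02},{"linear":[0,0,-0.015],"delta_rot":[0,0,0],"claw":0.02},{"linear":[0,0,-0.015],"delta_rot":[0,0,0],"claw":0.02},{"linear":[0,0,0],"delta_rot":[0,0,0],"claw":0.02},{"linear":[0,0,0],"delta_rot":[0,0,0],"claw":0.02}]' 40
```

```text
time: 31.68
ee_pos: [0.5867, -0.2291, 0.1784]
orientation: [-2.204, -2.234, 0.002]
wrist_force: [-0.5, 0.5, -2.0]
gripper_width: 0.0445
```

```bash
python3 -m pendant '[{"linear":[0,0,0],"delta_rot":[0,0,0],"claw":0.068},{"linear":[0,0,0],"delta_rot":[0,0,0],"claw":0.068},{"linear":[0,0,0],"delta_rot":[0,0,0],"claw":0.068},{"linear":[0,0,0],"delta_rot":[0,0,0],"claw":0.068},{"linear":[0,0,0],"delta_rot":[0,0,0],"claw":0.068},{"linear":[0,0,0],"delta_rot":[0,0,0],"claw":0.068},{"linear":[0,0,0.03],"delta_rot":[0,0,0],"claw":0.068},{"linear":[0,0,0.04],"delta_rot":[0,0,0],"claw":0.068},{"linear":[0,0,0.04],"delta_rot":[0,0,0],"claw":0.068},{"linear":[-0.01,0.02,0.01],"delta_rot":[0,0,-0.7],"claw":0.068},{"linear":[-0.02,0.03,0],"delta_rot":[0,0,0],"claw":0.068},{"linear":[-0.02,0.03,0],"delta_rot":[0,0,0],"claw":0.068},{"linear":[-0.02,0.03,0],"delta_rot":[0,0,0],"claw":0.068},{"linear":[-0.02,0.03,-0.02],"delta_rot":[0,0,0],"claw":0.068},{"linear":[-0.02,0.03,-0.03],"delta_rot":[0,0,0],"claw":0.068},{"linear":[-0.02,0.025,-0.03],"delta_rot":[0,0,0],"claw":0.068},{"linear":[-0.004,0.002,-0.03],"delta_rot":[0,0,0],"claw":0.068},{"linear":[0,0,-0.02],"delta_rot":[0,0,0],"claw":0.068},{"linear":[0,0,0],"delta_rot":[0,0,0],"claw":0.068},{"linear":[0,0,0],"delta_rot":[0,0,0],"claw":0.068}]' 60
python3 - <<'E'
from h import *
s=st();yaw(s);c=cap('top','t7.png');d=cap('scene','s7.png')
o=np.zeros((420,840,3),np.uint8);o[:,:420]=cv2.resize(c['image'][150:290,300:440],(420,420));o[:,420:]=cv2.resize(d['image'][70:280,210:420],(420,420))
cv2.imwrite('pics/d7.png',cv2.resize(o,(800,400),interpolation=cv2.INTER_AREA)[:,:,::-1])
E
```

```text
time: 33.35
ee_pos: [0.4556, -0.0372, 0.174]
orientation: [-2.218, -2.221, 0.004]
wrist_force: [0.6, 0.9, 0.9]
gripper_width: 0.0679
{'time': 33.35, 'q': [-0.244, -0.323, 2.049, -0.001, 1.42, -0.245], 'ee_pos': [0.456, -0.037, 0.174], 'orientation': [-2.218, -2.221, 0.004], 'wrist_force': [0.552, 0.862, 0.859], 'gripper_width': 0.068}
jaw deg 0.08 toolz [-0.004  0.    -1.   ]
```

View pics/d7.png

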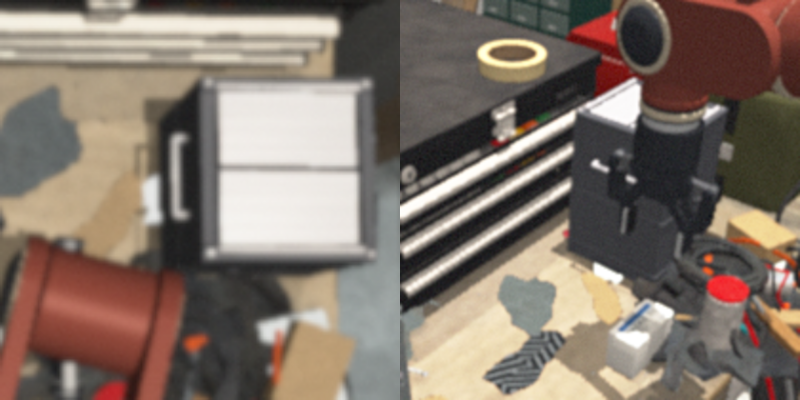

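The flap is shut again and one carton is left. I'll take that one now.

```bash
python3 -m pendant '[{"linear":[-0.003,0.004,-0.03],"delta_rot":[0,0,0],"claw":0.068},{"linear":[0,0,-0.04],"delta_rot":[0,0,0],"claw":0.068},{"linear":[0,0,-0.04],"delta_rot":[0,0,0],"claw":0.068},{"linear":[0,0,-0.03],"delta_rot":[0,0,0],"claw":0.068},{"linear":[0,0,-0.02],"delta_rot":[0,0,0],"claw":0.068},{"linear":[0,0,0],"delta_rot":[0,0,0],"claw":0.02},{"linear":[0,0,0],"delta_rot":[0,0,0],"claw":0.02},{"linear":[0,0,0],"delta_rot":[0,0,0],"claw":0.02},{"linear":[0,0,0],"delta_rot":[0,0,0],"claw":0.02},{"linear":[0,0,0.02],"delta_rot":[0,0,0],"claw":0.02},{"linear":[0,0,0.04],"delta_rot":[0,0,0],"claw":0.02},{"linear":[0,0,0.04],"delta_rot":[0,0,0],"claw":0.02},{"linear":[0,0,0.04],"delta_rot":[0,0,0],"claw":0.02},{"linear":[0,0,0.04],"delta_rot":[0,0,0],"claw":0.02},{"linear":[0,0,0.04],"delta_rot":[0,0,0],"claw":0.02},{"linear":[0,0,0.04],"delta_rot":[0,0,0],"claw":0.02},{"linear":[0,0,0.03],"delta_rot":[0,0,0],"claw":0.02}]' 40
python3 -m pendant '[{"linear":[0.019,-0.028,0],"delta_rot":[0,0,0.8],"claw":0.02},{"linear":[0.019,-0.028,0],"delta_rot":[0,0,0],"claw":0.02},{"linear":[0.019,-0.028,0],"delta_rot":[0,0,0],"claw":0.02},{"linear":[0.019,-0.028,0],"delta_rot":[0,0,0],"claw":0.02},{"linear":[0.019,-0.028,0],"delta_rot":[0,0,0],"claw":0.02},{"linear":[0.019,-0.028,0],"delta_rot":[0,0,0],"claw":0.02},{"linear":[0.019,-0.028,0],"delta_rot":[0,0,0],"claw":0.02},{"linear":[0,0,0],"delta_rot":[0,0,0],"claw":0.02},{"linear":[0,0,0],"delta_rot":[0,0,0],"claw":0.02}]' 40
python3 -c "
from h import *
s=st();yaw(s);cap('scene','s8.png')"
```

```text
time: 34.87
ee_pos: [0.4547, -0.0334, 0.312]
orientation: [2.215, 2.218, 0.007]
wrist_force: [0.7, 0.1, -0.4]
gripper_width: 0.0446
time: 35.62
ee_pos: [0.5874, -0.2305, 0.3064]
orientation: [2.206, 2.236, 0.001]
wrist_force: [-0.5, 0.0, -0.7]
gripper_width: 0.0446
{'time': 35.617, 'q': [-0.492, 0.033, 1.509, 0.0, 1.598, -0.505], 'ee_pos': [0.587, -0.231, 0.306], 'orientation': [2.206, 2.236, 0.001], 'wrist_force': [-0.477, 0.01, -0.725], 'gripper_width': 0.045}
jaw deg 0.77 toolz [ 0.001 -0.    -1.   ]
```

```bash
python3 -m pendant '[{"linear":[0,-0.002,-0.03],"delta_rot":[0,0,0],"claw":0.02},{"linear":[0,0,-0.02],"delta_rot":[0,0,0],"claw":0.02},{"linear":[0,0,-0.015],"delta_rot":[0,0,0],"claw":0.02},{"linear":[0,0,-0.015],"delta_rot":[0,0,0],"claw":0.02},{"linear":[0,0,-0.015],"delta_rot":[0,0,0],"claw":0.02},{"linear":[0,0,-0.015],"delta_rot":[0,0,0],"claw":0.02},{"linear":[0,0,-0.014],"delta_rot":[0,0,0],"claw":0.02},{"linear":[0,0,0],"delta_rot":[0,0,0],"claw":0.02},{"linear":[0,0,0],"delta_rot":[0,0,0],"claw":0.02}]' 40
```

```text
time: 36.42
ee_pos: [0.586, -0.2307, 0.1793]
orientation: [-2.202, -2.236, 0.002]
wrist_force: [-0.5, 0.4, -1.9]
gripper_width: 0.0445
```

Depth reached with no abnormal force. Release, rise and move clear.

```bash
python3 -m pendant '[{"linear":[0,0,0],"delta_rot":[0,0,0],"claw":0.068},{"linear":[0,0,0],"delta_rot":[0,0,0],"claw":0.068},{"linear":[0,0,0],"delta_rot":[0,0,0],"claw":0.068},{"linear":[0,0,0],"delta_rot":[0,0,0],"claw":0.068},{"linear":[0,0,0],"delta_rot":[0,0,0],"claw":0.068},{"linear":[0,0,0],"delta_rot":[0,0,0],"claw":0.068},{"linear":[0,0,0.03],"delta_rot":[0,0,0],"claw":0.068},{"linear":[0,0,0.04],"delta_rot":[0,0,0],"claw":0.068},{"linear":[0,0,0.04],"delta_rot":[0,0,0],"claw":0.068},{"linear":[-0.01,0.02,0.01],"delta_rot":[0,0,0],"claw":0.068},{"linear":[-0.02,0.03,0],"delta_rot":[0,0,0],"claw":0.068},{"linear":[-0.02,0.03,0],"delta_rot":[0,0,0],"claw":0.068},{"linear":[-0.02,0.03,0],"delta_rot":[0,0,0],"claw":0.068},{"linear":[-0.02,0.03,0],"delta_rot":[0,0,0],"claw":0.068},{"linear":[-0.02,0.03,0],"delta_rot":[0,0,0],"claw":0.068},{"linear":[0,0.03,0],"delta_rot":[0,0,0],"claw":0.068},{"linear":[0,0,0],"delta_rot":[0,0,0],"claw":0.068},{"linear":[0,0,0],"delta_rot":[0,0,0],"claw":0.068}]' 60
python3 - <<'E'
from h import *
s=st();c=cap('top','t9.png');d=cap('scene','s9.png')
o=np.zeros((420,1120,3),np.uint8);o[:,:560]=c['image'];o[:,560:]=d['image']
cv2.imwrite('pics/d9.png',cv2.resize(o,(800,300),interpolation=cv2.INTER_AREA)[:,:,::-1])
cv2.imwrite('pics/d9b.png',cv2.resize(c['image'][150:290,230:440],None,fx=3.5,fy=3.5)[:,:,::-1])
E
```

```text
time: 37.92
ee_pos: [0.4769, -0.0305, 0.3025]
orientation: [2.2, 2.24, 0.001]
wrist_force: [0.4, 1.3, -0.2]
gripper_width: 0.0682
{'time': 37.917, 'q': [-0.219, -0.342, 1.851, -0.001, 1.631, -0.237], 'ee_pos': [0.477, -0.031, 0.303], 'orientation': [2.2, 2.24, 0.001], 'wrist_force': [0.363, 1.313, -0.199], 'gripper_width': 0.068}
```

View pics/d9.png

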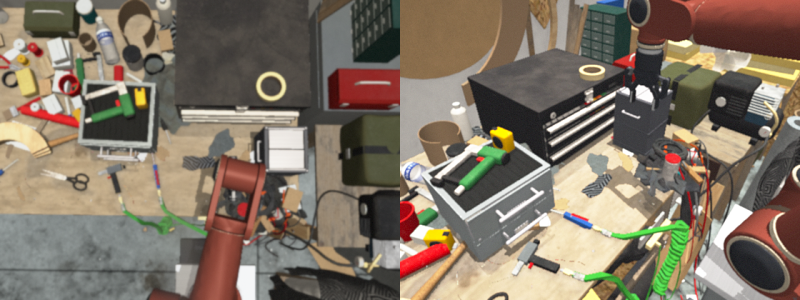

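View pics/d9b.png

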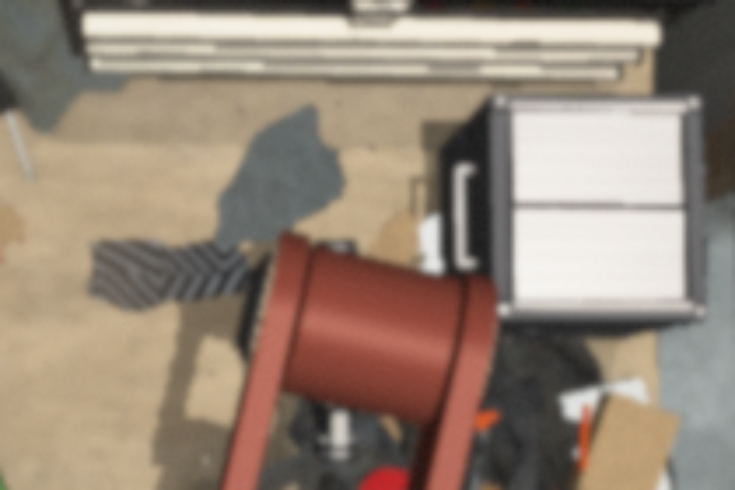

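The bench is clear, the flap is shut level and the drawer looks home. I'll compare the handle and box pixels with the first picture, then hand in.

Run:
```python
from h import *
a=cv2.imread('pics/top0.png',0).astype(np.float32);b=cv2.imread('pics/t9.png',0).astype(np.float32)
for n,(y,x) in {'handle':(slice(195,230),slice(125,205)),'box':(slice(172,248),slice(362,440))}.items():
    print(n,cv2.phaseCorrelate(a[y,x].copy(),b[y,x].copy()),abs(a[y,x]-b[y,x]).mean())
ctrl.sign_off()
```

```text
handle ((0.14417561415887548, -0.4140732094867836), 0.8763209780057272) 7.7067857
box ((-0.08932193048523374, -0.07748678528714947), 0.9619224295020103) 4.565452
the job is handed in; nothing more can be done
```

The job is handed in. Four cartons were on the bench. I lifted each one: the first was light (about 0.7 N), the second full (about 6.5 N), and the other two light.

- **Full carton:** I stood it in the upper drawer and pushed the drawer home by its handle until it met the stop. The handle was back at its starting x of 0.564, with about 9 N on the wrist.
- **Empty cartons:** After that, I pushed the three empties one at a time down between the leaves to the level of the opening and let go. I did not see them inside; each time I went by the flap shutting level and no carton showing.

**Last checks:** The bench is clear of cartons and the flap looks shut. The box image matches the first picture to within 0.1 px. The handle image matches to within 0.4 px, about 1 mm, which is within what I can measure. No check failed. The run took 38 s.

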